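# Load the fit-up jig

### The job

Load the fit-up jig: slide the three flat bars into its three slots, one bar to a slot, each pushed fully home until it comes up solid against the hidden stop. Then lay every piece of channel that is on the bench, open side up, squarely across two neighbouring bars, bridging the gap evenly and about half-way along the part of the bars left showing, each piece over a different gap. Leave the other tools alone.

Things in the scene. Friction and masses are not known exactly. Their poses are not given: they have to be found in the camera images.
- jig: grey steel fit-up jig fixed to the bench: low hood 85 mm deep, 270 wide, top 56 mm high, with three blind slots 92 mm apart; before each slot a rest rail 20 mm wide, 105 long, top 36 mm high; base plate 205 x 280 x 8. Origin: on the bench below the middle slot's mouth; x into the slots, y to the left (slots at y +92, 0, -92 mm), z up. A channel lying on bars has its centre 60 mm above the bench
- slot_1 (a point): left-hand slot: centre of its mouth, on the slot floor (36 mm above the bench, level with the rail top); axes as the jig's. Slot 44 mm wide, 13 high; cheeks and a lip flare the mouth 8 mm wider up to 8 mm in front of it. A bar that is home has its end 36 to 54 mm past this point, different in each slot and at each start; the stop cannot be seen
- slot_2 (a point): middle slot: centre of its mouth, on the slot floor (36 mm above the bench, level with the rail top); axes as the jig's. Slot 44 mm wide, 13 high; cheeks and a lip flare the mouth 8 mm wider up to 8 mm in front of it. A bar that is home has its end 36 to 54 mm past this point, different in each slot and at each start; the stop cannot be seen
- slot_3 (a point): right-hand slot: centre of its mouth, on the slot floor (36 mm above the bench, level with the rail top); axes as the jig's. Slot 44 mm wide, 13 high; cheeks and a lip flare the mouth 8 mm wider up to 8 mm in front of it. A bar that is home has its end 36 to 54 mm past this point, different in each slot and at each start; the stop cannot be seen
- pin_1 (a joint): tell-tale pin of the left-hand slot: 0 (m) when nothing presses it, 0.012 when a bar is fully home on the solid stop (home: above 0.0095). The bar's end pushes it over the last 12 mm against a light spring of 0.3 to 0.8 N, which does not push a resting bar back; its rod comes out as much at the back of the hood
- pin_2 (a joint): tell-tale pin of the middle slot: 0 (m) when nothing presses it, 0.012 when a bar is fully home on the solid stop (home: above 0.0095). The bar's end pushes it over the last 12 mm against a light spring of 0.3 to 0.8 N, which does not push a resting bar back; its rod comes out as much at the back of the hood
- pin_3 (a joint): tell-tale pin of the right-hand slot: 0 (m) when nothing presses it, 0.012 when a bar is fully home on the solid stop (home: above 0.0095). The bar's end pushes it over the last 12 mm against a light spring of 0.3 to 0.8 N, which does not push a resting bar back; its rod comes out as much at the back of the hood
- bar_1_mid (a point): flat steel bar, dark, 40 wide x 160 long x 8 mm thick, about 0.4 kg, lying flat on the bench; three alike, any bar fits any slot, either end first; sliding a resting bar takes 2 to 8 N. Point: its centre, half-way up (4 mm above its underside). y along its length, x across its width, z up
- bar_2_mid (a point): flat steel bar, dark, 40 wide x 160 long x 8 mm thick, about 0.4 kg, lying flat on the bench; three alike, any bar fits any slot, either end first; sliding a resting bar takes 2 to 8 N. Point: its centre, half-way up (4 mm above its underside). y along its length, x across its width, z up
- bar_3_mid (a point): flat steel bar, dark, 40 wide x 160 long x 8 mm thick, about 0.4 kg, lying flat on the bench; three alike, any bar fits any slot, either end first; sliding a resting bar takes 2 to 8 N. Point: its centre, half-way up (4 mm above its underside). y along its length, x across its width, z up
- channel_1_mid (a point): piece of grey steel U-channel, 40 wide x 85 long x 32 mm high, walls 4 mm, about 0.3 kg, lying web down with the open side up. Point: centre of its outline, 16 mm above its underside. y along its length, x across the two upright flanges (40 mm apart outside), z up; one or two such pieces are there
- channel_2_mid (a point): piece of grey steel U-channel, 40 wide x 85 long x 32 mm high, walls 4 mm, about 0.3 kg, lying web down with the open side up. Point: centre of its outline, 16 mm above its underside. y along its length, x across the two upright flanges (40 mm apart outside), z up; one or two such pieces are there
- chisel_mid (a point): cold chisel, 23 x 167 x 19 mm, on the bench left of the jig; not part of the job. Point: its centre, half-way up
- sclamp_mid (a point): black spring clamp, 58 x 127 x 26 mm, on the bench right of the jig; not part of the job. Point: its centre, half-way up

How it is judged:
On the way:
1. all three bars are fully home in their slots (all three tell-tale pins pressed) (value of joint each of pin_1, pin_2, pin_3 above 0.0095 m), for 0.2 s.
At the end, for the whole second after the job is handed in: All pins pressed over 9.5 mm; each channel lies open side up on two neighbouring bars (centre 56 to 64 mm high, tilt under 0.08 rad), square within 0.15 rad, centred on the gap within 9 mm, 25 to 85 mm in front of the mouths; two channels over different gaps (all of step 1 and z of channel_1_mid in the frame of jig between 0.056 and 0.064 m and x of channel_1_mid in the frame of jig between -0.085 and -0.025 m and angle between each of channel_1_mid, channel_2_mid's own z axis and vertical below 0.08 rad and angle between the y axis of each of channel_1_mid, channel_2_mid and the y axis of jig, either way round below 0.15 rad and (y of channel_1_mid in the frame of jig between 0.037 and 0.055 m or y of channel_1_mid in the frame of jig between -0.055 and -0.037 m) and z of channel_2_mid in the frame of jig between 0.056 and 0.064 m and x of channel_2_mid in the frame of jig between -0.085 and -0.025 m and (y of channel_2_mid in the frame of jig between 0.037 and 0.055 m or y of channel_2_mid in the frame of jig between -0.055 and -0.037 m) and horizontal distance between channel_1_mid and channel_2_mid above 0.08 m); the robot touches nothing.
It fails at once if the cold chisel is shifted by more than 3 cm (distance of chisel_mid from where it was at the start of the episode above 0.03 m).
It fails at once if the spring clamp is shifted by more than 3 cm (distance of sclamp_mid from where it was at the start of the episode above 0.03 m).
Of channel_1, channel_2 only 1 to 2 are there at a start; the rules pass over those that are not, and their reading is None.
At some moment in a run one of bar_1, bar_2, bar_3, channel_1, channel_2 may be knocked a few centimetres aside while the robot is not near it.
It also fails if it takes over 210 s, if anything falls off the work surface, if the arm or the gripper's body presses on something with over 40 N, if the wrist force passes 120 N, or if a joint passes its speed limit or range.

### The arm

A 6-joint arm with a two-finger parallel gripper is mounted at the origin on a cart in front of the work surface, level with it; the furniture and walls round the work are solid. World frame = base frame: x ahead of the robot, y to its left, z up, the work surface at z = 0. Lengths are in m, angles in rad, forces in N, time in s.
With the tool pointing down it reaches from about 0.3 to 0.875 m from the base axis. Payload 6.4 kg.
Tool frame: the origin (TCP) lies between the finger pads; the fingertips stand 19 mm ahead of it and the grasp point (between the pads) is the TCP (ctrl.tips_ahead is the z of the fingertips in the tool frame, in m); z points along the fingers, y is the line along which they close (so a half turn about z gives the same grasp; the last joint's range is limited). The gripper opens to 85 mm and grips with 20 to 120 N. Pads are 22 mm wide; open, the fingers measure 114 mm over their backs; the gripper's body (76 mm by 85 mm) begins 54 mm behind the grasp point. The pads swing forward as they close: fully open they stand 13 mm farther back than shut.
Start: joints at [0.968, 0.181, 1.607, -0, 1.354, -0.206], TCP at [0.222, 0.53, 0.25] pointing down, gripper open.
Joint ranges: [-2.99, 2.99], [-0.89, 2.07], [0.3, 2.58], [-1.14, 4.28], [0, 2.63], [-3.12, 3.12]. Speed limits (rad/s): [2.57, 2.57, 3.01, 3.14, 3.14, 3.14].

### API

Orientations are given as a unit quaternion [w, x, y, z].
In Python, from bench import readout, vision, ctrl gives the robot as it stands.
- The arm moves only by the tool play_rows, never from a script. Its arguments are lists of equal length, an entry for each row: "xyz": the shift along the tool's x, y, z in mm, a list of three; "rot": the turn, a rotation vector about the tool's x, y, z in rad, a list of three; "grip": the opening, from 0 (shut) to 1 (fully open). In form: {"xyz": [[x, y, z], ...], "rot": [[rx, ry, rz], ...], "grip": [grip, ...]}. A call has exactly 10 rows; each row is the pose to reach, as a shift and turn from the pose commanded when the call began, along the tool's axes at that moment; what a row does not reach only later rows make up. A row lasts 1/8 s, in which the tool goes at most 62.5 mm and 10.7 degrees, less where a joint would pass 70% of its speed; a pose out of reach is approached as far as the arm can. A call with a gripper value outside its range is refused whole. The fingers move at their own pace and stop on an object; the grip force is fixed at half the most. Time passes only in rows, so rows that repeat a pose let the fingers close, or fill a call up. It gives the time, the measured TCP pose, the force, the opening and the grip force at its end, in the units of the state.
- readout.get_obs(): the state, without advancing time (a new reading comes with each control period).
- vision.camera(name): name is "scene" or "side" or "wrist"; returns a dict with "color" (400x640x3 uint8, red, green, blue), "depth" (400x640 float32, m along the optical axis (not along the pixel's ray), 0 where there is no reading), "camera_matrix" (3x3 intrinsics, pixels), "extrinsics" (4x4, takes a point from camera to world coordinates); the wrist camera has in their place "hand_eye" (4x4, takes a point from camera to tool coordinates, whose origin is the TCP and whose axes are the flange's). Camera axes: x right, y down, z forward; pixel columns grow to the right and rows downward; lengths in m; the calibration is good to about 2 mm. A picture is of the moment at which its call begins: read the wrist's pose just before it.
- ctrl.hand_in(): hands the job in; it is judged then, once.
The state is a dict: "time_s": time; "q": joint angles; "dq": joint speeds; "joint_efforts": joint torques, N m; "eef_pos": TCP position; "eef_rot": TCP orientation; "wrist_force": force on the tool from outside, world axes, zero at the start; "torque": the same for the moment, N m; "opening": opening from 0.0 (shut) to 1.0 (fully open); "grasp_force": force on a finger pad.
Only numpy, scipy, OpenCV 4.12 (cv2) and the standard library are available. Lean on these libraries where they do the work, as an engineer would, in place of code of your own. Each camera call takes 0.05 s, during which the arm holds its last target. There are 200 camera calls.

## Working session

There is one attempt and no reset: what is moved stays moved. The work goes in short steps, Python scripts to look and compute and a tool call to move; the robot and the scene stay as the last step left them, time stands still between calls to the robot, and variables do not carry over. Pictures are saved under pics/ and viewed, at most 14 in all, crops included, and the job is handed in when it is done.

Besides the shell and the picture viewer there is one more tool, called in YAML: its name, and indented under it one key for each argument. play_rows: Moves the arm, as the interface text tells. Its arguments: {"type":"object","properties":{"xyz":{"type":"array","items":{"type":"array","items":{"type":"number"}}},"rot":{"type":"array","items":{"type":"array","items":{"type":"number"}}},"grip":{"type":"array","items":{"type":"number"}}},"required":["xyz","rot","grip"]}

```bash
mkdir -p pics; ls; python3 - <<'E'
from bench import readout, vision, ctrl
import cv2, numpy as np
print(readout.get_obs(), ctrl.tips_ahead)
for n in ("scene","side"):
    c=vision.camera(n); cv2.imwrite(f"pics/{n}0.png",c["color"][...,::-1]); np.savez(f"{n}0.npz",**c)
    print(n,c["camera_matrix"].round(1).tolist(),c["extrinsics"].round(3).tolist(),(c["depth"]>0).mean())
a=[cv2.imread(f"pics/{n}0.png") for n in ("scene","side")]
E
```

```text
pics
{'time_s': 0.0, 'q': array([ 9.67701015e-01,  1.81542782e-01,  1.60797406e+00,  3.13551017e-05,
        1.35382209e+00, -2.06310585e-01]), 'dq': array([-0.00047478,  0.00184302, -0.00196   ,  0.00098863, -0.00093175,
        0.00043084]), 'joint_efforts': array([ 4.39377236e-04, -4.44876838e+01, -3.51335692e+01, -2.31275044e-04,
        9.15411481e-03,  4.04657658e-05]), 'eef_pos': array([0.22189788, 0.52990771, 0.24939956]), 'eef_rot': array([-3.57865064e-04,  1.97096730e-01,  9.80383658e-01, -7.96578809e-04]), 'wrist_force': array([ 0.78299995,  0.08941767, -0.14919487]), 'torque': array([-0.04995451, -0.00611782, -0.00146932]), 'grasp_force': 0.0, 'opening': 1.0001743008016246} 0.019
scene [[468.3, 0.0, 318.1], [0.0, 468.3, 202.4], [0.0, 0.0, 1.0]] [[0.86, -0.321, 0.397, 0.009], [-0.51, -0.573, 0.641, -0.926], [0.022, -0.754, -0.657, 1.008], [0.0, 0.0, 0.0, 1.0]] 0.9959765625
side [[442.8, 0.0, 310.2], [0.0, 442.8, 205.2], [0.0, 0.0, 1.0]] [[-0.99, -0.076, 0.122, 0.42], [-0.144, 0.559, -0.817, 1.015], [-0.006, -0.826, -0.564, 0.776], [0.0, 0.0, 0.0, 1.0]] 0.99484375
```

View pics/scene0.png

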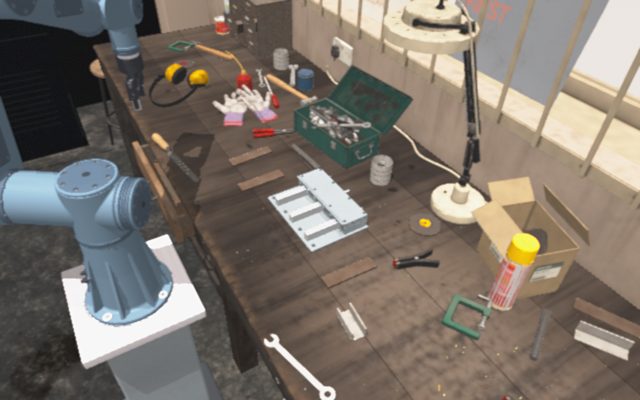

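View pics/side0.png

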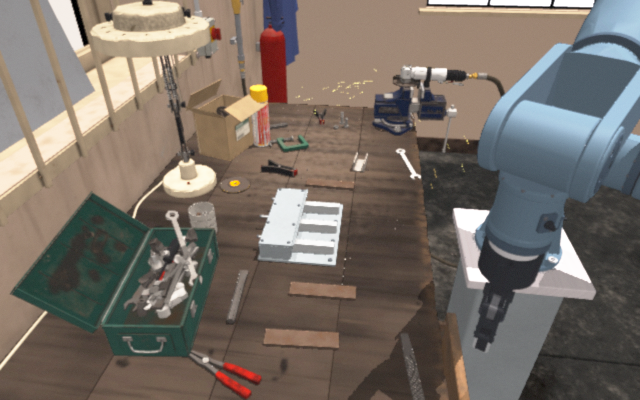

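The scene view shows bars at about (249,156), (261,180) and (350,271), a channel at (351,321), the jig at (318,208), the clamp at (416,261) and the chisel at (306,157). There is also a channel-like object at (604,338). The side view shows the bars at (322,291), (301,338) and (330,184), and the channel at (360,162). I'll work out positions from these.

```bash
cat > h.py <<'E'
import numpy as np, cv2
from bench import readout, vision, ctrl
def cast(K,T,uv,z):
    uv=np.atleast_2d(np.asarray(uv,float)); d=np.c_[(uv-K[:2,2])/[K[0,0],K[1,1]],np.ones(len(uv))]@T[:3,:3].T
    o=T[:3,3]; return o+d*((z-o[2])/d[:,2])[:,None]
def proj(K,T,p):
    p=(np.atleast_2d(p)-T[:3,3])@T[:3,:3]; return p[:,:2]/p[:,2:]*[K[0,0],K[1,1]]+K[:2,2]
def R(q): 
    from scipy.spatial.transform import Rotation as r
    return r.from_quat(np.roll(q,-1)).as_matrix()
def get(n):
    if n=="wrist":
        o=readout.get_obs(); c=vision.camera(n); T=np.eye(4); T[:3,:3]=R(o["eef_rot"]); T[:3,3]=o["eef_pos"]; return c,c["camera_matrix"],T@c["hand_eye"]
    c=vision.camera(n); return c,c["camera_matrix"],c["extrinsics"]
def topdown(c,K,T,x0,x1,y0,y1,z,s=1000):
    """rectify plane z; image rows: x decreasing downward, cols: y decreasing rightward; s px per m"""
    P=np.array([[x1,y1,z],[x1,y0,z],[x0,y0,z],[x0,y1,z]]); w,h=int((y1-y0)*s),int((x1-x0)*s)
    M=cv2.getPerspectiveTransform(proj(K,T,P).astype(np.float32),np.float32([[0,0],[w,0],[w,h],[0,h]]))
    return cv2.warpPerspective(c["color"][...,::-1],M,(w,h))
E
python3 - <<'E'
from h import *
for n,pts in {"scene":[(249,156),(261,180),(350,271),(351,321),(604,338),(610,315),(318,208),(416,261),(306,157)],"side":[(322,291),(301,338),(330,184),(360,162),(302,228),(279,169),(238,296)]}.items():
    c=np.load(n+"0.npz"); print(n,cast(c["camera_matrix"],c["extrinsics"],pts,0.01)[:,:2].round(3).tolist())
im=cv2.imread("pics/scene0.png"); a=cv2.resize(im[130:350,220:420],None,fx=2.7,fy=2.7,interpolation=2); cv2.imwrite("pics/c1.png",a)
im=cv2.imread("pics/side0.png"); a=cv2.resize(im[140:360,220:440],None,fx=2.7,fy=2.7,interpolation=2); cv2.imwrite("pics/c2.png",a)
E
```

```text
scene [[0.524, 0.392], [0.502, 0.244], [0.542, -0.245], [0.453, -0.383], [0.969, -0.736], [1.045, -0.702], [0.598, 0.025], [0.727, -0.307], [0.703, 0.286]]
side [[0.505, 0.261], [0.533, 0.405], [0.539, -0.226], [0.448, -0.39], [0.592, 0.023], [0.725, -0.302], [0.7, 0.305]]
```

View pics/c1.png

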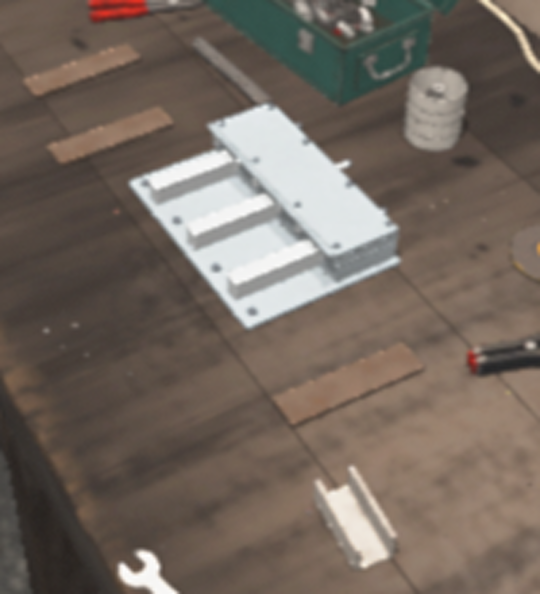

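View pics/c2.png

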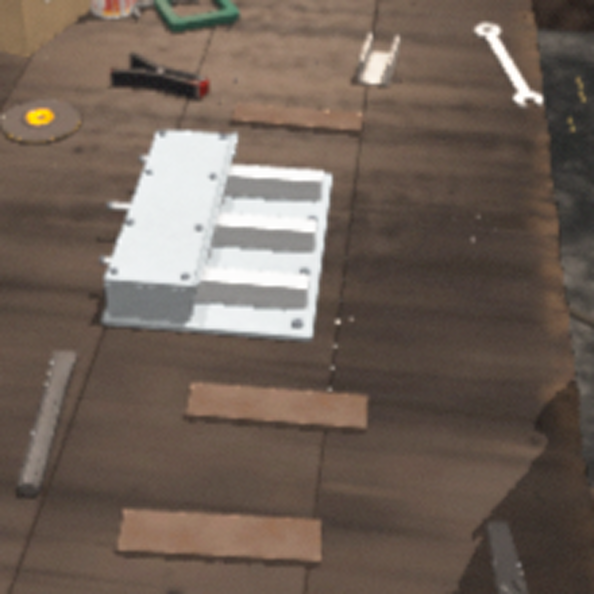

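```bash
python3 - <<'E'
from h import *
C={"scene":(np.load("scene0.npz"),(220,130)),"side":(np.load("side0.npz"),(220,140))}
def g(n,pts,z):
    c,o=C[n]; return cast(c["camera_matrix"],c["extrinsics"],(np.array(pts)+.5)/2.7-.5+np.array(o),z)[:,:2]
P={"hood FL FR BL BR":(.056,[(210,125),(334,250),(268,105),(398,230)],[(195,280),(237,137),(108,272),(160,132)]),
"base FL FR":(.008,[(131,182),(248,327)],[(312,337),(331,172)]),
"rail3 end":(.036,[(232,280)],[(325,179)]),"rail2":(.036,[(191,232)],[(316,228)]),"rail1":(.036,[(152,184)],[(308,281)]),
}
for k,(z,a,b) in P.items(): print(k,g("scene",a,z).round(3).tolist(),g("side",b,z).round(3).tolist())
for k,a,b in [("b3",[(275,399),(404,345),(424,364),(294,422)],[(232,107),(361,112),(361,128),(232,122)]),
 ("b1",[(48,147),(163,108),(173,122),(57,162)],[(190,383),(367,395),(366,428),(187,415)]),
 ("b2",[(25,83),(133,45),(141,58),(33,95)],[(122,510),(321,520),(321,560),(118,548)])]:
  for n,p in (("scene",a),("side",b)):
    r=cv2.minAreaRect((g(n,p,.008)*1000).astype(np.float32)); print(k,n,[np.round(v,1) for v in r])
E
```

```text
hood FL FR BL BR [[0.593, 0.151], [0.604, -0.11], [0.676, 0.151], [0.684, -0.118]] [[0.597, 0.15], [0.595, -0.106], [0.682, 0.149], [0.683, -0.104]]
base FL FR [[0.484, 0.153], [0.488, -0.125]] [[0.483, 0.161], [0.489, -0.121]]
rail3 end [[0.494, -0.078]] [[0.492, -0.065]]
rail2 [[0.492, 0.011]] [[0.493, 0.026]]
rail1 [[0.491, 0.107]] [[0.493, 0.112]]
b3 scene [array([ 542. , -242.8]), array([ 34.7, 160.7]), np.float64(89.2)]
b3 side [array([ 542.2, -234.6]), array([160.4,  37.4]), np.float64(3.4)]
b1 scene [array([504. , 249.1]), array([165.2,  32.7]), np.float64(0.7)]
b1 side [array([506.1, 255.1]), array([160.5,  40.4]), np.float64(2.5)]
b2 scene [array([533.1, 395.1]), array([168. ,  33.3]), np.float64(2.7)]
b2 side [array([533.3, 402.5]), array([161.5,  38.8]), np.float64(4.4)]
```

play_rows:
  xyz:
    - [0,0,0]
    - [0,0,0]
    - [0,0,0]
    - [0,0,0]
    - [0,0,0]
    - [0,0,0]
    - [0,0,0]
    - [0,0,0]
    - [0,0,0]
    - [0,0,0]
  rot:
    - [0,0,-0.1]
    - [0,0,-0.2]
    - [0,0,-0.3]
    - [0,0,-0.397]
    - [0,0,-0.397]
    - [0,0,-0.397]
    - [0,0,-0.397]
    - [0,0,-0.397]
    - [0,0,-0.397]
    - [0,0,-0.397]
  grip: [1,1,1,1,1,1,1,1,1,1]

```text
time_s: 1.35
eef_pos: [0.2222, 0.5304, 0.2503]
eef_rot: [-0.0, -0.0, 1.0, 0.0]
wrist_force: [0.1, 0.4, 0.1]
opening: 1.007
grasp_force: 0.0
```

play_rows:
  xyz:
    - [-39,-42,-10]
    - [-78,-84,-20]
    - [-117,-126,-30]
    - [-156,-168,-40]
    - [-195,-210,-50]
    - [-234,-252,-50]
    - [-260,-280,-50]
    - [-260,-280,-50]
    - [-260,-280,-50]
    - [-260,-280,-50]
  rot:
    - [0,0,0]
    - [0,0,0]
    - [0,0,0]
    - [0,0,0]
    - [0,0,0]
    - [0,0,0]
    - [0,0,0]
    - [0,0,0]
    - [0,0,0]
    - [0,0,0]
  grip: [1,1,1,1,1,1,1,1,1,1]

```text
time_s: 2.6
eef_pos: [0.4815, 0.2514, 0.3003]
eef_rot: [-0.0, -0.001, 1.0, 0.0]
wrist_force: [0.0, -0.8, -1.1]
opening: 0.999
grasp_force: 0.0
```

```bash
python3 - <<'E'
from h import *
c,K,T=get("wrist"); print(readout.get_obs()["q"].round(2),K.round(1).tolist(),c["hand_eye"].round(3).tolist(),T.round(3).tolist())
cv2.imwrite("pics/w1.png",c["color"][...,::-1]); np.savez("w1.npz",color=c["color"],K=K,T=T)
E
```

```text
[ 0.26  0.07  1.63  0.    1.44 -1.31] [[319.3, 0.0, 319.9], [0.0, 319.3, 200.2], [0.0, 0.0, 1.0]] [[0.001, -0.954, -0.298, 0.077], [1.0, 0.001, -0.0, 0.0], [0.0, -0.298, 0.954, -0.124], [0.0, 0.0, 0.0, 1.0]] [[-0.003, 0.954, 0.298, 0.405], [1.0, 0.003, 0.001, 0.251], [-0.0, 0.298, -0.954, 0.424], [0.0, 0.0, 0.0, 1.0]]
```

View pics/w1.png

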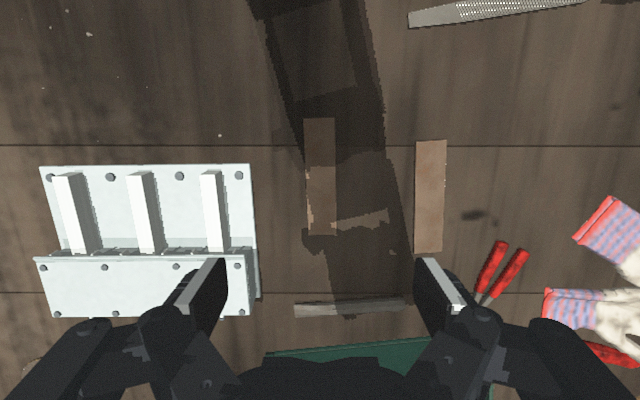

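The wrist view shows bar 1 at columns 305–337, rows 118–235, and bar 2 at columns 414–447, rows 140–252. The jig rails start at about (210,171), (141,173) and (66,175), and the hood front is near row 252.

```bash
python3 - <<'E'
from h import *
w=np.load("w1.npz"); K,T=w["K"],w["T"]
for n,p,z in [("bar1",[(305,118),(336,118),(337,235),(307,235)],.008),("bar2",[(416,140),(447,140),(443,252),(414,252)],.008),
 ("rails",[(201,171),(219,170),(128,173),(155,172),(53,176),(80,174)],.036),("hoodFL,FR",[(252,249),(35,258)],.056),("base",[(248,164),(39,167)],.008)]:
    print(n,cast(K,T,p,z)[:,:2].round(4).tolist())
im=w["color"][155:330,20:280,::-1]; cv2.imwrite("pics/w1c.png",cv2.resize(im,None,fx=3,fy=3,interpolation=2))
E
```

```text
bar1 [[0.4262, 0.2324], [0.4261, 0.2715], [0.5864, 0.2758], [0.5865, 0.2334]]
bar2 [[0.4533, 0.3751], [0.4532, 0.415], [0.6125, 0.4286], [0.6126, 0.3869]]
rails [[0.4888, 0.1043], [0.4874, 0.1266], [0.4915, 0.0135], [0.4902, 0.0471], [0.4956, -0.0805], [0.493, -0.0463]]
hoodFL,FR [[0.585, 0.1656], [0.5985, -0.1129]]
base [[0.4852, 0.1566], [0.49, -0.1199]]
```

View pics/w1c.png

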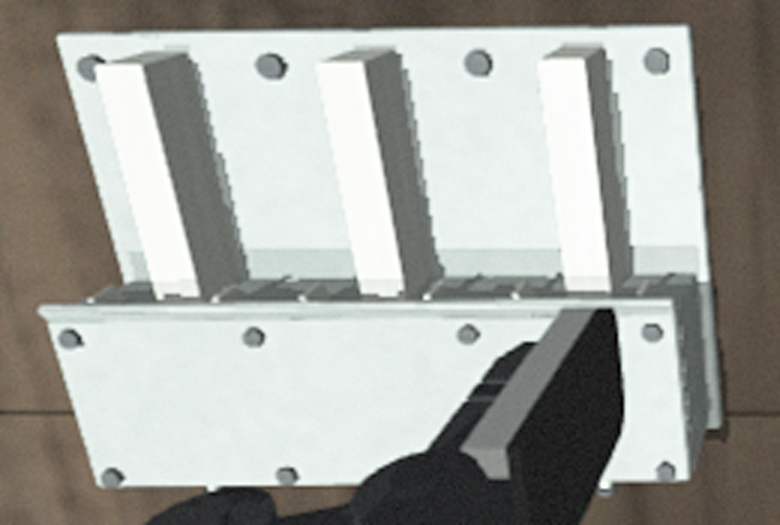

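```bash
python3 - <<'E'
from h import *
w=np.load("w1.npz"); K,T=w["K"],w["T"]
def g(p,z): return cast(K,T,(np.array(p)+.5)/3-.5+np.array([20,155]),z)[:,:2]
for n,p in (("r1",[(539,59),(582,56),(569,290),(608,290)]),("r2",[(318,62),(363,60),(362,294),(402,294)]),("r3",[(97,66),(145,63),(157,294),(196,298)])):
    q=g(p,.036); a=q[:2].mean(0); b=q[2:].mean(0); print(n,a.round(4),b.round(4),"yaw",np.arctan2(*(b-a)[::-1]).round(3))
print(g([(690,26),(57,35)],.008).round(4), g([(672,300),(40,312)],.056).round(4),g([(690,480),(102,488)],.056).round(4))
E
```

```text
r1 [0.4923 0.1107] [0.5984 0.1122] yaw 0.015
r2 [0.4941 0.0194] [0.6006 0.0197] yaw 0.002
r3 [ 0.4958 -0.0718] [ 0.6019 -0.0724] yaw -0.006
[[ 0.4843  0.1589]
 [ 0.4891 -0.1201]] [[ 0.593   0.1545]
 [ 0.5994 -0.1157]] [[ 0.6833  0.1564]
 [ 0.6883 -0.1111]]
```

play_rows:
  xyz:
    - [-4,1,40]
    - [-4,2,90]
    - [-4,2,140]
    - [-4,2,190]
    - [-4,2,230]
    - [-4,2,255]
    - [-4,2,265]
    - [-4,2,272]
    - [-4,2,276]
    - [-4,2,276]
  rot:
    - [0,0,-0.015]
    - [0,0,-0.015]
    - [0,0,-0.015]
    - [0,0,-0.015]
    - [0,0,-0.015]
    - [0,0,-0.015]
    - [0,0,-0.015]
    - [0,0,-0.015]
    - [0,0,-0.015]
    - [0,0,-0.015]
  grip: [0.7,0.7,0.7,0.7,0.7,0.7,0.7,0.7,0.7,0.7]

```text
time_s: 3.9
eef_pos: [0.4867, 0.2526, 0.0249]
eef_rot: [0.001, -0.008, 1.0, 0.0]
wrist_force: [-0.3, 0.7, 0.7]
opening: 0.701
grasp_force: 0.0
```

```bash
python3 - <<'E'
from h import *
c,K,T=get("wrist")
cv2.imwrite("pics/w2.png",c["color"][...,::-1]); np.savez("w2.npz",color=c["color"],K=K,T=T)
E
```

```text
(no output)
```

View pics/w2.png

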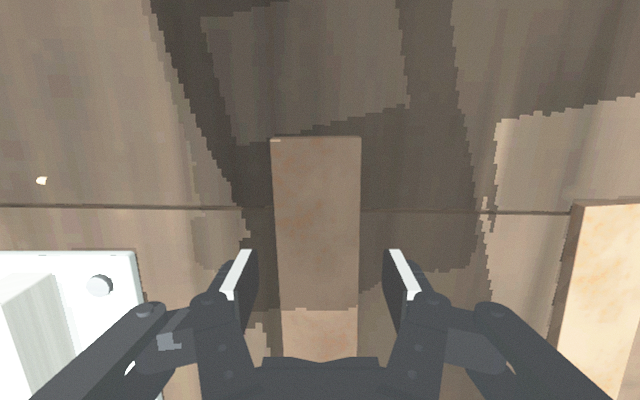

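The bar sits centred between the pads (columns 271–360), with its rear end at row 137. I'll go down a little further and grip.

play_rows:
  xyz:
    - [0,0,2]
    - [0,0,4]
    - [0,0,4]
    - [0,0,4]
    - [0,0,4]
    - [0,0,4]
    - [0,0,4]
    - [0,0,4]
    - [0,0,4]
    - [0,0,4]
  rot:
    - [0,0,0]
    - [0,0,0]
    - [0,0,0]
    - [0,0,0]
    - [0,0,0]
    - [0,0,0]
    - [0,0,0]
    - [0,0,0]
    - [0,0,0]
    - [0,0,0]
  grip: [0.7,0.7,0.6,0.5,0.3,0.3,0.3,0.3,0.3,0.3]

```text
time_s: 5.2
eef_pos: [0.4865, 0.2524, 0.0208]
eef_rot: [0.0, -0.008, 1.0, -0.0]
wrist_force: [-2.3, -0.9, 5.3]
opening: 0.442
grasp_force: 60.5
```

play_rows:
  xyz:
    - [0,0,-30]
    - [0,0,-70]
    - [5,-40,-80]
    - [10,-80,-80]
    - [16,-120,-80]
    - [16,-142,-80]
    - [16,-142,-80]
    - [16,-142,-60]
    - [16,-142,-44]
    - [16,-142,-44]
  rot:
    - [0,0,0]
    - [0,0,0]
    - [0,0,0]
    - [0,0,0]
    - [0,0,0]
    - [0,0,0]
    - [0,0,0]
    - [0,0,0]
    - [0,0,0]
    - [0,0,0]
  grip: [0.3,0.3,0.3,0.3,0.3,0.3,0.3,0.3,0.3,0.3]

```text
time_s: 6.45
eef_pos: [0.4707, 0.1107, 0.0625]
eef_rot: [-0.002, -0.008, 1.0, 0.0]
wrist_force: [0.2, -0.4, -4.1]
opening: 0.444
grasp_force: 61.7
```

```bash
python3 - <<'E'
from h import *
c,K,T=get("wrist"); np.savez("w3.npz",color=c["color"],K=K,T=T)
s,Ks,Ts=get("side"); np.savez("s3.npz",color=s["color"],K=Ks,T=Ts)
a=c["color"][...,::-1]; b=cv2.resize(s["color"][170:290,230:390,::-1],None,fx=2,fy=2,interpolation=2)
cv2.imwrite("pics/w3.png",np.vstack([a[:,:640],np.hstack([b[:200],b[40:240]])[:200,:640]]))
E
```

```text
(no output)
```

View pics/w3.png

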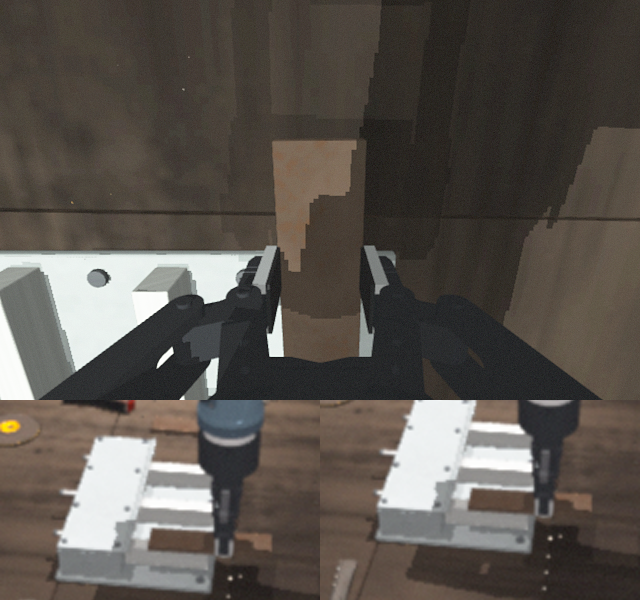

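The wrist view shows the bar between the pads (columns 273–366), lined up on rail 1, and the side crop confirms it is over the rail. I'll slide it in.

play_rows:
  xyz:
    - [0,0,2]
    - [-5,0,3]
    - [-10,0,3]
    - [-15,0,3]
    - [-20,0,3]
    - [-25,0,3]
    - [-30,0,3]
    - [-35,0,3]
    - [-40,0,3]
    - [-45,0,3]
  rot:
    - [0,0,0]
    - [0,0,0]
    - [0,0,0]
    - [0,0,0]
    - [0,0,0]
    - [0,0,0]
    - [0,0,0]
    - [0,0,0]
    - [0,0,0]
    - [0,0,0]
  grip: [0.3,0.3,0.3,0.3,0.3,0.3,0.3,0.3,0.3,0.3]

```text
time_s: 7.8
eef_pos: [0.5177, 0.1109, 0.0612]
eef_rot: [-0.0, -0.008, 1.0, -0.0]
wrist_force: [0.2, -0.1, -3.9]
opening: 0.443
grasp_force: 61.7
```

play_rows:
  xyz:
    - [-4,0,0]
    - [-8,0,0]
    - [-12,0,0]
    - [-15,0,0]
    - [-17,0,0]
    - [-19,0,0]
    - [-21,0,0]
    - [-23,0,0]
    - [-24,0,0]
    - [-24,0,0]
  rot:
    - [0,0,0]
    - [0,0,0]
    - [0,0,0]
    - [0,0,0]
    - [0,0,0]
    - [0,0,0]
    - [0,0,0]
    - [0,0,0]
    - [0,0,0]
    - [0,0,0]
  grip: [0.3,0.3,0.3,0.3,0.3,0.3,0.3,0.3,0.3,0.3]

```text
time_s: 9.05
eef_pos: [0.5385, 0.1114, 0.06]
eef_rot: [-0.003, -0.008, 1.0, 0.0]
wrist_force: [-7.6, 0.4, -1.8]
opening: 0.444
grasp_force: 61.9
```

play_rows:
  xyz:
    - [-1,0,0]
    - [-1,0,0]
    - [-2,0,0]
    - [-2,0,0]
    - [-3,0,0]
    - [-3,0,0]
    - [-4,0,0]
    - [-4,0,0]
    - [-4,0,0]
    - [-4,0,0]
  rot:
    - [0,0,0]
    - [0,0,0]
    - [0,0,0]
    - [0,0,0]
    - [0,0,0]
    - [0,0,0]
    - [0,0,0]
    - [0,0,0]
    - [0,0,0]
    - [0,0,0]
  grip: [0.3,0.3,0.3,0.3,0.3,0.3,0.3,0.3,0.3,0.3]

```text
time_s: 10.3
eef_pos: [0.5387, 0.1115, 0.0585]
eef_rot: [-0.007, -0.008, 1.0, 0.0]
wrist_force: [-17.5, -1.4, -0.1]
opening: 0.437
grasp_force: 62.0
```

```bash
python3 - <<'E'
from h import *
s,Ks,Ts=get("side"); np.savez("s4.npz",color=s["color"],K=Ks,T=Ts)
o=np.load("side0.npz")["color"]
f=lambda im:cv2.resize(im[185:275,245:345,::-1],None,fx=4,fy=4,interpolation=2)
cv2.imwrite("pics/s4.png",np.hstack([f(o),f(s["color"])]))
print(readout.get_obs()["wrist_force"])
E
```

```text
[-17.76571064  -1.11216844  -0.77959089]
```

View pics/s4.png

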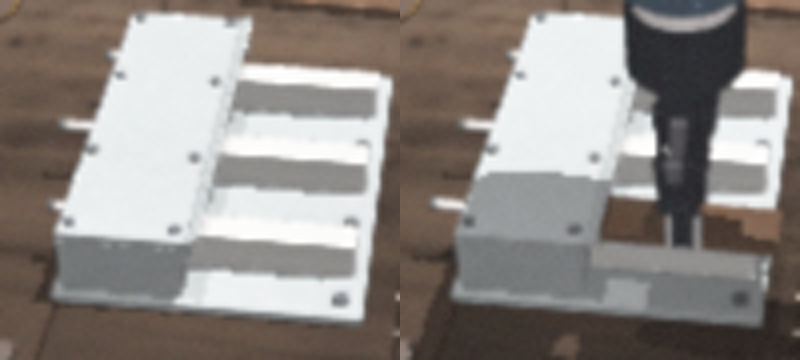

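Pin 1's rod has clearly come out (left tip at about (432,203) in the right half, against (50,205) in the left half). The push ended solid at 17 N, so bar 1 is home. I'll release and go to bar 2.

play_rows:
  xyz:
    - [0,0,0]
    - [0,0,0]
    - [0,0,-40]
    - [0,0,-90]
    - [0,40,-130]
    - [4,90,-140]
    - [8,145,-140]
    - [12,200,-140]
    - [17,250,-140]
    - [21,289,-140]
  rot:
    - [0,0,0]
    - [0,0,0]
    - [0,0,0]
    - [0,0,0]
    - [0,0,0]
    - [0,0,0]
    - [0,0,-0.02]
    - [0,0,-0.04]
    - [0,0,-0.064]
    - [0,0,-0.064]
  grip: [0.7,0.7,0.7,0.7,0.7,0.7,0.7,0.7,0.7,0.7]

```text
time_s: 11.6
eef_pos: [0.5204, 0.4025, 0.2025]
eef_rot: [0.001, -0.04, 0.999, 0.001]
wrist_force: [0.3, -1.1, 0.0]
opening: 0.701
grasp_force: 0.0
```

```bash
cat >> h.py <<'E'
def bar(c,K,T,z=.008):
    """contour of the bar: bright, hue-brown region seeded at the expected place"""
    pass
E
python3 - <<'E'
from h import *
c,K,T=get("wrist"); cv2.imwrite("pics/w5.png",c["color"][...,::-1]); np.savez("w5.npz",color=c["color"],K=K,T=T)
o=readout.get_obs(); print(o["eef_pos"].round(4),o["eef_rot"].round(3))
E
```

```text
[0.5192 0.4065 0.2026] [ 0.001 -0.041  0.999  0.002]
```

View pics/w5.png

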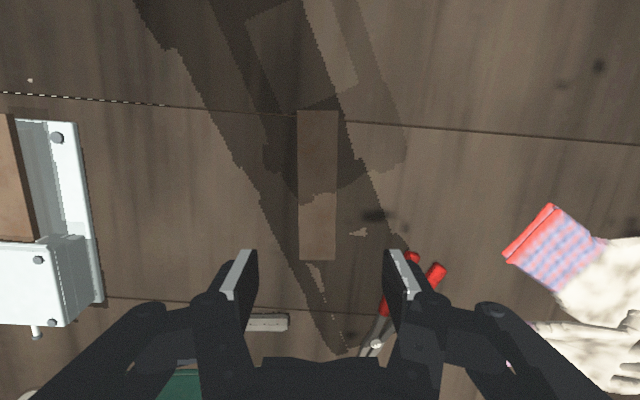

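Bar 2 shows at columns 297–338, rows 110–260, parallel to the tool. Pin 1's rod is visible at (36,330).

```bash
python3 - <<'E'
from h import *
w=np.load("w5.npz"); K,T=w["K"],w["T"]; q=cast(K,T,[(297,110),(338,110),(335,260),(299,260)],.008)[:,:2]; print(q.round(4)); m=q.mean(0)
o=readout.get_obs(); R_=R(o["eef_rot"]); e=o["eef_pos"]; print(e)
for t in [m]: print("centre",t.round(4),"tool shift mm",(R_.T@np.r_[t-e[:2],0]*1000).round(1))
a=q[:2].mean(0);b=q[2:].mean(0);print("yaw",np.arctan2(*(b-a)[::-1]),"tool yaw",np.arctan2(R_[0,0]*0-R_[1,0],-R_[0,0]))
E
```

```text
[[0.4553 0.3754]
 [0.4521 0.4146]
 [0.6118 0.4271]
 [0.6151 0.3873]]
[0.51918245 0.40648043 0.2025672 ]
centre [0.5336 0.4011] tool shift mm [-13.9  -6.6   0. ]
yaw 0.07578848673172889 tool yaw 0.08250410044862977
```

play_rows:
  xyz:
    - [3,-4,40]
    - [6,-7,90]
    - [6,-7,140]
    - [6,-7,165]
    - [6,-7,175]
    - [6,-7,181]
    - [6,-7,181]
    - [6,-7,181]
    - [6,-7,181]
    - [6,-7,181]
  rot:
    - [0,0,0.005]
    - [0,0,0.005]
    - [0,0,0.005]
    - [0,0,0.005]
    - [0,0,0.005]
    - [0,0,0.005]
    - [0,0,0.005]
    - [0,0,0.005]
    - [0,0,0.005]
    - [0,0,0.005]
  grip: [0.7,0.7,0.7,0.7,0.7,0.7,0.7,0.4,0.3,0.3]

```text
time_s: 12.9
eef_pos: [0.5158, 0.3935, 0.0225]
eef_rot: [0.002, -0.037, 0.999, 0.001]
wrist_force: [-0.8, 0.7, 6.5]
opening: 0.439
grasp_force: 59.3
```

play_rows:
  xyz:
    - [0,0,0]
    - [0,0,0]
    - [0,0,0]
    - [0,0,0]
    - [0,0,0]
    - [0,0,0]
    - [0,0,-20]
    - [0,0,-50]
    - [0,0,-90]
    - [0,0,-90]
  rot:
    - [0,0,0]
    - [0,0,0]
    - [0,0,0]
    - [0,0,0]
    - [0,0,0]
    - [0,0,0]
    - [0,0,0]
    - [0,0,0]
    - [0,0,0]
    - [0,0,0]
  grip: [0.3,0.3,0.3,0.3,0.3,0.3,0.3,0.3,0.3,0.3]

```text
time_s: 14.15
eef_pos: [0.5172, 0.3937, 0.1154]
eef_rot: [0.004, -0.037, 0.999, 0.002]
wrist_force: [0.5, 0.2, -3.3]
opening: 0.439
grasp_force: 60.7
```

```bash
cat >> h.py <<'E'
def go(x,y,z,yaw):
    "tool shift and turn from the measured pose to a tool-down pose with tool -x along yaw"
    o=readout.get_obs(); R_=R(o["eef_rot"]); y0=np.arctan2(-R_[1,0],-R_[0,0]); e=o["eef_pos"]
    print("pose",e.round(4),"yaw",y0.round(4),"f",o["wrist_force"].round(1),"grip",round(o["opening"],3)); Z=np.array([[-np.cos(y0),-np.sin(y0),0],[-np.sin(y0),np.cos(y0),0],[0,0,-1]]).T
    print("shift",(Z.T@(np.array([x,y,z])-e)*1000).round(1),"rz",round(y0-yaw,4))
E
python3 -c "
from h import *
go(.4735,.019,.0625,.016)"
```

```text
pose [0.5172 0.3937 0.1154] yaw 0.0743 f [ 0.5  0.2 -3.3] grip 0.439
shift [  71.4 -370.5   52.9] rz 0.0583
```

play_rows:
  xyz:
    - [10,-55,0]
    - [20,-110,0]
    - [30,-165,0]
    - [40,-220,0]
    - [50,-275,0]
    - [60,-330,0]
    - [68,-370,0]
    - [68,-370,0]
    - [68,-370,20]
    - [68,-370,45]
  rot:
    - [0,0,0.01]
    - [0,0,0.02]
    - [0,0,0.03]
    - [0,0,0.04]
    - [0,0,0.05]
    - [0,0,0.058]
    - [0,0,0.058]
    - [0,0,0.058]
    - [0,0,0.058]
    - [0,0,0.058]
  grip: [0.3,0.3,0.3,0.3,0.3,0.3,0.3,0.3,0.3,0.3]

```text
time_s: 15.4
eef_pos: [0.4742, 0.0191, 0.0648]
eef_rot: [0.0, -0.008, 1.0, 0.0]
wrist_force: [0.6, 1.2, -3.7]
opening: 0.437
grasp_force: 61.2
```

```bash
python3 - <<'E'
from h import *
c,K,T=get("wrist"); go(.477,.019,.0605,.016)
cv2.imwrite("pics/w6.png",c["color"][...,::-1]); np.savez("w6.npz",color=c["color"],K=K,T=T)
E
```

```text
pose [0.4715 0.0197 0.0615] yaw 0.0165 f [-3.9 -1.4 -5.9] grip 0.437
shift [-5.4 -0.7  1. ] rz 0.0005
```

View pics/w6.png

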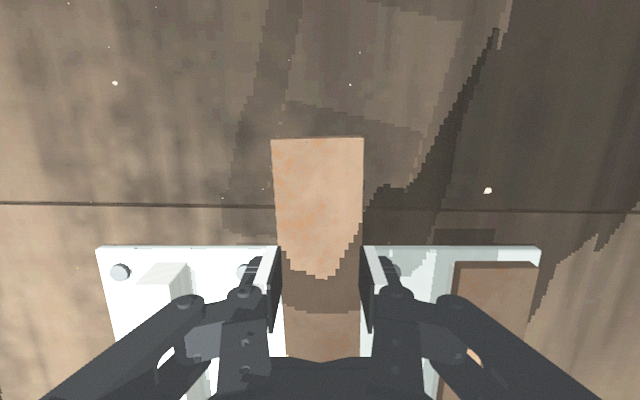

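Bar 2 is lined up over the middle rail (columns 271–364), and bar 1 rests on rail 1 at right. I'll insert it.

play_rows:
  xyz:
    - [-3,-0.5,1]
    - [-9,-0.5,1]
    - [-15,-0.5,1]
    - [-21,-0.5,1]
    - [-27,-0.5,1]
    - [-33,-0.5,1]
    - [-39,-0.5,1]
    - [-45,-0.5,1]
    - [-51,-0.5,1]
    - [-56,-0.5,1]
  rot:
    - [0,0,0]
    - [0,0,0]
    - [0,0,0]
    - [0,0,0]
    - [0,0,0]
    - [0,0,0]
    - [0,0,0]
    - [0,0,0]
    - [0,0,0]
    - [0,0,0]
  grip: [0.3,0.3,0.3,0.3,0.3,0.3,0.3,0.3,0.3,0.3]

```text
time_s: 16.7
eef_pos: [0.5305, 0.0188, 0.0642]
eef_rot: [-0.0, -0.008, 1.0, -0.0]
wrist_force: [-0.6, -2.2, -3.4]
opening: 0.436
grasp_force: 61.2
```

play_rows:
  xyz:
    - [-2,0,0]
    - [-4,0,0]
    - [-6,0,0]
    - [-8,0,0]
    - [-10,0,0]
    - [-12,0,0]
    - [-14,0,0]
    - [-16,0,0]
    - [-16,0,0]
    - [-16,0,0]
  rot:
    - [0,0,0]
    - [0,0,0]
    - [0,0,0]
    - [0,0,0]
    - [0,0,0]
    - [0,0,0]
    - [0,0,0]
    - [0,0,0]
    - [0,0,0]
    - [0,0,0]
  grip: [0.3,0.3,0.3,0.3,0.3,0.3,0.3,0.3,0.3,0.3]

```text
time_s: 17.95
eef_pos: [0.5464, 0.0191, 0.0643]
eef_rot: [0.0, -0.008, 1.0, -0.0]
wrist_force: [-1.2, -2.0, -3.7]
opening: 0.433
grasp_force: 61.0
```

play_rows:
  xyz:
    - [0,0,1]
    - [0,0,2]
    - [0,0,3]
    - [-2,0,3]
    - [-4,0,3]
    - [-6,0,3]
    - [-8,0,3]
    - [-10,0,3]
    - [-11,0,3]
    - [-11,0,3]
  rot:
    - [0,0,0]
    - [0,0,0]
    - [0,0,0]
    - [0,0,0]
    - [0,0,0]
    - [0,0,0]
    - [0,0,0]
    - [0,0,0]
    - [0,0,0]
    - [0,0,0]
  grip: [0.3,0.3,0.3,0.3,0.3,0.3,0.3,0.3,0.3,0.3]

```text
time_s: 19.2
eef_pos: [0.5536, 0.0196, 0.0596]
eef_rot: [-0.004, -0.008, 1.0, 0.0]
wrist_force: [-11.5, -3.6, -2.5]
opening: 0.431
grasp_force: 61.3
```

Contact at about 52 mm past the mouth. I'll press a little harder and compare the pin rods.

play_rows:
  xyz:
    - [-1,0,0]
    - [-2,0,0]
    - [-3,0,0]
    - [-4,0,0]
    - [-4,0,0]
    - [-4,0,0]
    - [-4,0,0]
    - [-4,0,0]
    - [-4,0,0]
    - [-4,0,0]
  rot:
    - [0,0,0]
    - [0,0,0]
    - [0,0,0]
    - [0,0,0]
    - [0,0,0]
    - [0,0,0]
    - [0,0,0]
    - [0,0,0]
    - [0,0,0]
    - [0,0,0]
  grip: [0.3,0.3,0.3,0.3,0.3,0.3,0.3,0.3,0.3,0.3]

```text
time_s: 20.45
eef_pos: [0.554, 0.0198, 0.0591]
eef_rot: [-0.008, -0.008, 1.0, 0.001]
wrist_force: [-24.1, -4.9, 9.2]
opening: 0.435
grasp_force: 62.6
```

```bash
cat >> h.py <<'E'
def rods(old,new,K,T,jig=(.599,.020,.017)):
    "length of bright rod sticking out behind the hood, along jig x, for 3 pins, before/after (mm)"
    x,y,a=jig; Rj=np.array([[np.cos(a),-np.sin(a)],[np.sin(a),np.cos(a)]]); s=np.arange(.085,.15,.0005)
    for i,yy in enumerate((.092,0,-.092)):
        r=[]
        for im in (old,new):
            g=cv2.cvtColor(im,cv2.COLOR_RGB2GRAY).astype(np.float32); best=0
            for dy in np.arange(-.012,.0121,.002):
              for z in (.03,.04,.05):
                p=np.c_[(Rj@np.c_[s,np.full_like(s,yy+dy)].T).T+[x,y],np.full_like(s,z)]; q=proj(K,T,p).astype(np.float32)
                v=cv2.remap(g,q[:,:1],q[:,1:],1).ravel(); best=max(best,(v>140).sum()*.5)
            r.append(best)
        print("pin",i+1,r)
E
python3 - <<'E'
from h import *
s,K,T=get("side"); rods(np.load("side0.npz")["color"],s["color"],K,T); np.savez("s7.npz",color=s["color"]); go(.5,0,.2,0)
o=np.load("side0.npz")["color"]
f=lambda im:cv2.resize(im[185:275,245:345,::-1],None,fx=4,fy=4,interpolation=2)
cv2.imwrite("pics/s7.png",np.hstack([f(o),f(s["color"])]))
E
```

```text
pin 1 [np.float64(18.0), np.float64(27.0)]
pin 2 [np.float64(30.0), np.float64(42.5)]
pin 3 [np.float64(14.5), np.float64(14.5)]
pose [0.554  0.0198 0.0591] yaw 0.0166 f [-24.   -5.3   9.1] grip 0.435
shift [  54.3  -18.9 -140.9] rz 0.0166
```

play_rows:
  xyz:
    - [0,0,0]
    - [0,0,0]
    - [0,0,-40]
    - [0,0,-90]
    - [8,-50,-130]
    - [16,-100,-140]
    - [24,-150,-140]
    - [32,-205,-140]
    - [42,-259,-140]
    - [42,-259,-140]
  rot:
    - [0,0,0]
    - [0,0,0]
    - [0,0,0]
    - [0,0,0]
    - [0,0,0]
    - [0,0,0]
    - [0,0,0]
    - [0,0,0]
    - [0,0,0]
    - [0,0,0]
  grip: [0.7,0.7,0.7,0.7,0.7,0.7,0.7,0.7,0.7,0.7]

```text
time_s: 21.75
eef_pos: [0.5237, -0.2444, 0.2024]
eef_rot: [0.001, -0.006, 1.0, -0.001]
wrist_force: [-0.2, -0.6, 0.7]
opening: 0.695
grasp_force: 0.0
```

play_rows:
  xyz:
    - [0,0,0]
    - [0,0,0]
    - [0,0,0]
    - [0,0,0]
    - [0,0,0]
    - [0,0,0]
    - [0,0,0]
    - [0,0,0]
    - [0,0,0]
    - [0,0,0]
  rot:
    - [0,0,0]
    - [0,0,0]
    - [0,0,0]
    - [0,0,0]
    - [0,0,0]
    - [0,0,0]
    - [0,0,0]
    - [0,0,0]
    - [0,0,0]
    - [0,0,0]
  grip: [0.7,0.7,0.7,0.7,0.7,0.7,0.7,0.7,0.7,0.7]

```text
time_s: 23.0
eef_pos: [0.5234, -0.2403, 0.2013]
eef_rot: [0.0, -0.008, 1.0, -0.0]
wrist_force: [-0.5, -0.4, 0.0]
opening: 0.702
grasp_force: 0.0
```

```bash
python3 - <<'E'
from h import *
go(.5,-.24,.0210,0)
c,K,T=get("wrist"); cv2.imwrite("pics/w8.png",c["color"][...,::-1]); np.savez("w8.npz",color=c["color"],K=K,T=T)
E
```

```text
pose [ 0.5234 -0.2403  0.2013] yaw 0.0161 f [-0.5 -0.4  0. ] grip 0.702
shift [ 23.4   0.7 180.3] rz 0.0161
```

View pics/w8.png

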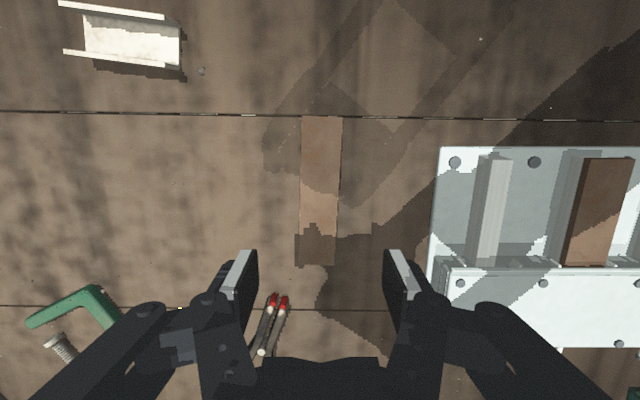

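Bar 3 is at corners (302,117), (343,117), (337,266) and (296,266). The channel is at (120,40), rail 3 is free at (492,210), and bar 2 is seated at right. The clamp's tips are at (275,300), clear of the bar.

```bash
python3 - <<'E'
from h import *
w=np.load("w8.npz"); K,T=w["K"],w["T"]; q=cast(K,T,[(302,117),(343,117),(337,266),(296,266)],.008)[:,:2]; print(q.round(4))
a=q[:2].mean(0);b=q[2:].mean(0);m=(a+b)/2;yaw=np.arctan2(*(b-a)[::-1]);print(m,yaw)
g=m-.02*np.array([np.cos(yaw),np.sin(yaw)]); go(*g,.0210,yaw)
print(cast(K,T,[(275,296),(262,350)],.015).round(3))
print(cast(K,T,[(483,158),(511,159),(471,264),(500,265)],.036).round(4))
E
```

```text
[[ 0.4625 -0.2586]
 [ 0.4618 -0.2192]
 [ 0.6222 -0.2197]
 [ 0.623  -0.2652]]
[ 0.54236752 -0.24069333] -0.021996431969936066
pose [ 0.5234 -0.2403  0.2013] yaw 0.0162 f [-0.7  0.1 -0. ] grip 0.702
shift [1.000e+00 1.000e-01 1.803e+02] rz 0.0382
[[ 0.657 -0.288  0.015]
 [ 0.732 -0.306  0.015]]
[[ 0.4944 -0.0924  0.036 ]
 [ 0.4949 -0.0668  0.036 ]
 [ 0.6021 -0.0863  0.036 ]
 [ 0.6027 -0.0568  0.036 ]]
```

play_rows:
  xyz:
    - [1,0,50]
    - [1,0,100]
    - [1,0,140]
    - [1,0,165]
    - [1,0,175]
    - [1,0,180]
    - [1,0,180]
    - [1,0,180]
    - [1,0,180]
    - [1,0,180]
  rot:
    - [0,0,0.025]
    - [0,0,0.025]
    - [0,0,0.025]
    - [0,0,0.025]
    - [0,0,0.025]
    - [0,0,0.025]
    - [0,0,0.025]
    - [0,0,0.025]
    - [0,0,0.025]
    - [0,0,0.025]
  grip: [0.7,0.7,0.7,0.7,0.7,0.7,0.7,0.4,0.3,0.3]

```text
time_s: 24.3
eef_pos: [0.5233, -0.2409, 0.023]
eef_rot: [0.001, 0.004, 1.0, -0.001]
wrist_force: [-1.3, 0.3, 5.1]
opening: 0.438
grasp_force: 59.4
```

play_rows:
  xyz:
    - [0,0,0]
    - [0,0,0]
    - [0,0,0]
    - [0,0,0]
    - [0,0,0]
    - [0,0,-20]
    - [0,0,-50]
    - [0,0,-80]
    - [0,0,-80]
    - [0,0,-80]
  rot:
    - [0,0,0]
    - [0,0,0]
    - [0,0,0]
    - [0,0,0]
    - [0,0,0]
    - [0,0,0]
    - [0,0,0]
    - [0,0,0]
    - [0,0,0]
    - [0,0,0]
  grip: [0.3,0.3,0.3,0.3,0.3,0.3,0.3,0.3,0.3,0.3]

```text
time_s: 25.55
eef_pos: [0.5218, -0.2399, 0.1007]
eef_rot: [-0.0, 0.004, 1.0, 0.0]
wrist_force: [-0.1, 0.3, -5.5]
opening: 0.431
grasp_force: 60.8
```

```bash
python3 -c "
from h import *
go(.475,-.0740,.0600,.016)"
```

```text
pose [ 0.5218 -0.2399  0.1007] yaw -0.0088 f [-0.1  0.3 -5.5] grip 0.431
shift [ 48.3 165.4  40.7] rz -0.0248
```

play_rows:
  xyz:
    - [12,41,0]
    - [24,82,0]
    - [36,124,0]
    - [48,165,0]
    - [48,165,0]
    - [48,165,0]
    - [48,165,15]
    - [48,165,30]
    - [48,165,38]
    - [48,165,38]
  rot:
    - [0,0,-0.01]
    - [0,0,-0.025]
    - [0,0,-0.025]
    - [0,0,-0.025]
    - [0,0,-0.025]
    - [0,0,-0.025]
    - [0,0,-0.025]
    - [0,0,-0.025]
    - [0,0,-0.025]
    - [0,0,-0.025]
  grip: [0.3,0.3,0.3,0.3,0.3,0.3,0.3,0.3,0.3,0.3]

```text
time_s: 26.8
eef_pos: [0.475, -0.0748, 0.062]
eef_rot: [-0.001, -0.008, 1.0, 0.001]
wrist_force: [-0.6, -0.2, -5.6]
opening: 0.437
grasp_force: 61.2
```

```bash
python3 - <<'E'
from h import *
c,K,T=get("wrist"); go(.475,-.074,.0595,.016); np.savez("w9.npz",color=c["color"],K=K,T=T)
s,_,_=get("scene"); cv2.imwrite("pics/w9.png",np.vstack([c["color"][100:,:,::-1],cv2.resize(s["color"][160:260,250:410,::-1],None,fx=3,fy=3,interpolation=2)[:,:480].copy() if 0 else cv2.resize(s["color"][175:250,240:400,::-1],(640,300),interpolation=2)]))
E
```

```text
pose [ 0.4756 -0.0749  0.0628] yaw 0.0159 f [ 0.3  0.  -3.6] grip 0.433
shift [0.6 0.9 3.3] rz -0.0001
```

View pics/w9.png

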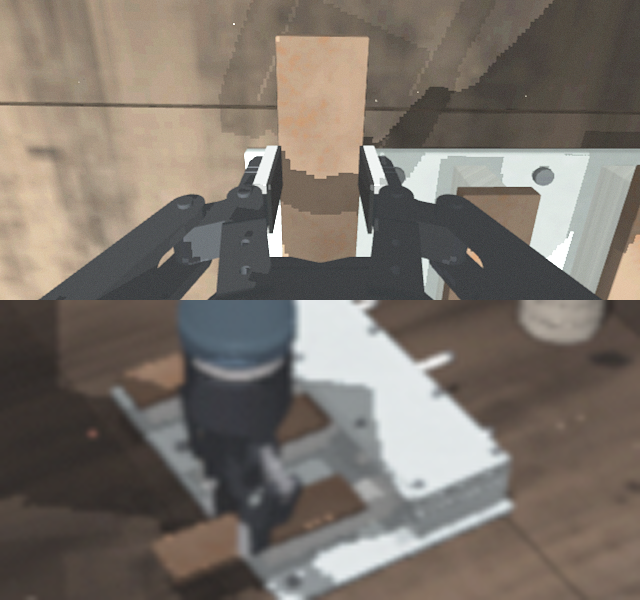

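Bar 3 is over the right-hand rail (wrist columns 277–368). The scene crop shows its front end short of the mouth and pin 2's rod well out at (435,362). I'll insert it.

play_rows:
  xyz:
    - [0,1,2]
    - [-6,1,2]
    - [-12,1,2]
    - [-18,1,2]
    - [-24,1,2]
    - [-30,1,2]
    - [-36,1,2]
    - [-42,1,2]
    - [-48,1,2]
    - [-52,1,2]
  rot:
    - [0,0,0]
    - [0,0,0]
    - [0,0,0]
    - [0,0,0]
    - [0,0,0]
    - [0,0,0]
    - [0,0,0]
    - [0,0,0]
    - [0,0,0]
    - [0,0,0]
  grip: [0.3,0.3,0.3,0.3,0.3,0.3,0.3,0.3,0.3,0.3]

```text
time_s: 28.15
eef_pos: [0.5283, -0.0731, 0.0613]
eef_rot: [0.0, -0.008, 1.0, -0.0]
wrist_force: [-0.8, 0.3, -4.8]
opening: 0.432
grasp_force: 61.2
```

play_rows:
  xyz:
    - [-2,0,1]
    - [-4,0,1]
    - [-6,0,1]
    - [-8,0,1]
    - [-10,0,1]
    - [-12,0,1]
    - [-14,0,1]
    - [-14,0,1]
    - [-14,0,1]
    - [-14,0,1]
  rot:
    - [0,0,0]
    - [0,0,0]
    - [0,0,0]
    - [0,0,0]
    - [0,0,0]
    - [0,0,0]
    - [0,0,0]
    - [0,0,0]
    - [0,0,0]
    - [0,0,0]
  grip: [0.3,0.3,0.3,0.3,0.3,0.3,0.3,0.3,0.3,0.3]

```text
time_s: 29.4
eef_pos: [0.541, -0.0727, 0.0599]
eef_rot: [-0.001, -0.008, 1.0, 0.0]
wrist_force: [-4.8, -0.7, -3.3]
opening: 0.436
grasp_force: 61.3
```

play_rows:
  xyz:
    - [-1,0,0]
    - [-2,0,0]
    - [-3,0,0]
    - [-4,0,0]
    - [-5,0,0]
    - [-5,0,0]
    - [-5,0,0]
    - [-5,0,0]
    - [-5,0,0]
    - [-5,0,0]
  rot:
    - [0,0,0]
    - [0,0,0]
    - [0,0,0]
    - [0,0,0]
    - [0,0,0]
    - [0,0,0]
    - [0,0,0]
    - [0,0,0]
    - [0,0,0]
    - [0,0,0]
  grip: [0.3,0.3,0.3,0.3,0.3,0.3,0.3,0.3,0.3,0.3]

```text
time_s: 30.65
eef_pos: [0.5414, -0.0725, 0.0589]
eef_rot: [-0.006, -0.008, 1.0, 0.001]
wrist_force: [-22.3, -3.4, 7.2]
opening: 0.432
grasp_force: 62.8
```

```bash
python3 - <<'E'
from h import *
s,K,T=get("side"); rods(np.load("side0.npz")["color"],s["color"],K,T); np.savez("s10.npz",color=s["color"])
s,K,T=get("scene"); rods(np.load("scene0.npz")["color"],s["color"],K,T); np.savez("c10.npz",color=s["color"])
go(.5,-.072,.2,.016)
E
```

```text
pin 1 [np.float64(18.0), np.float64(30.0)]
pin 2 [np.float64(30.0), np.float64(41.5)]
pin 3 [np.float64(14.5), np.float64(27.0)]
pin 1 [np.float64(24.0), 0]
pin 2 [np.float64(39.5), np.float64(51.0)]
pin 3 [np.float64(24.0), np.float64(35.5)]
pose [ 0.5414 -0.0725  0.059 ] yaw 0.017 f [-21.6  -3.7   7. ] grip 0.434
shift [  41.3    1.2 -141. ] rz 0.001
```

All three pins moved out by about 12 mm in both views, so the three bars are home. I'll release and turn towards the channel.

play_rows:
  xyz:
    - [0,0,0]
    - [0,0,0]
    - [0,0,-40]
    - [0,0,-90]
    - [10,-30,-130]
    - [30,-90,-140]
    - [50,-145,-140]
    - [66,-200,-140]
    - [82,-255,-140]
    - [96,-291,-140]
  rot:
    - [0,0,0]
    - [0,0,0]
    - [0,0,0]
    - [0,0,0.15]
    - [0,0,0.33]
    - [0,0,0.51]
    - [0,0,0.69]
    - [0,0,0.87]
    - [0,0,1.05]
    - [0,0,1.23]
  grip: [0.7,0.7,0.7,0.7,0.7,0.7,0.7,0.7,0.7,0.7]

```text
time_s: 32.0
eef_pos: [0.4556, -0.3685, 0.2016]
eef_rot: [0.002, 0.573, 0.819, -0.0]
wrist_force: [0.6, 0.1, 0.3]
opening: 0.702
grasp_force: 0.0
```

play_rows:
  xyz:
    - [0,0,0]
    - [0,0,0]
    - [0,0,0]
    - [0,0,0]
    - [0,0,0]
    - [0,0,0]
    - [0,0,0]
    - [0,0,0]
    - [0,0,0]
    - [0,0,0]
  rot:
    - [0,0,0.17]
    - [0,0,0.34]
    - [0,0,0.34]
    - [0,0,0.34]
    - [0,0,0.34]
    - [0,0,0.34]
    - [0,0,0.34]
    - [0,0,0.34]
    - [0,0,0.34]
    - [0,0,0.34]
  grip: [0.7,0.7,0.7,0.7,0.7,0.7,0.7,0.7,0.7,0.7]

```text
time_s: 33.25
eef_pos: [0.4556, -0.3653, 0.2003]
eef_rot: [-0.0, 0.701, 0.713, -0.0]
wrist_force: [-0.3, -0.1, -0.1]
opening: 0.703
grasp_force: 0.0
```

```bash
python3 - <<'E'
from h import *
go(.45,-.385,.0210,-1.57); print(readout.get_obs()["q"].round(2))
c,K,T=get("wrist"); cv2.imwrite("pics/w11.png",c["color"][...,::-1]); np.savez("w11.npz",color=c["color"],K=K,T=T)
E
```

```text
pose [ 0.4556 -0.3653  0.2003] yaw -1.5538 f [-0.3 -0.1 -0.1] grip 0.703
shift [-19.6  -5.9 179.3] rz 0.0162
[-0.88  0.25  1.63 -0.    1.26 -0.9 ]
```

View pics/w11.png

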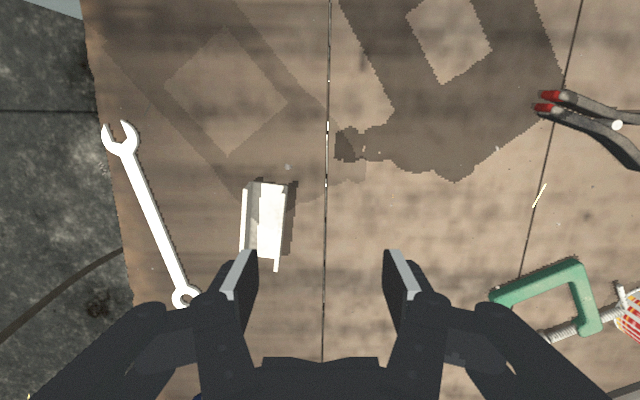

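The wrist view shows the channel at columns 238–292, rows 178–270, with its long axis nearly vertical in the image. It is left of the fingers, and the wrench at (150,210) is well clear. That was the last picture, so from here I'll work by masks and numbers.

```bash
cat >> h.py <<'E'
def cloud(c,K,T):
    d=c["depth"]; v,u=np.mgrid[:400,:640]; p=np.stack([(u-K[0,2])/K[0,0]*d,(v-K[1,2])/K[1,1]*d,d],-1)
    return p@T[:3,:3].T+T[:3,3]
def channel(c,K,T,ctr,zt=.032,r=.075,lo=.024,hi=.012):
    """flange tops: grey pixels whose height is near zt; cast on plane zt, rectangle round them"""
    w=cloud(c,K,T); hsv=cv2.cvtColor(c["color"],cv2.COLOR_RGB2HSV)
    near=(np.hypot(w[...,0]-ctr[0],w[...,1]-ctr[1])<r)&(c["depth"]>0)
    m=near&(w[...,2]>zt-.006)&(w[...,2]<zt+.006)&(hsv[...,1]<70)
    m=cv2.morphologyEx(m.astype(np.uint8),cv2.MORPH_OPEN,np.ones((2,2),np.uint8))
    v,u=np.nonzero(m); print("n",len(u),"z med",np.median(w[m>0][:,2]).round(4),"all grey heights pct",np.percentile(w[near&(hsv[...,1]<60)&(hsv[...,2]>120)][:,2],[5,25,50,75,95]).round(3))
    q=cast(K,T,np.c_[u,v],zt)[:,:2]; rc=cv2.minAreaRect((q*1000).astype(np.float32))
    print("rect",[np.round(k,1) for k in rc],"box",cv2.boxPoints(rc).round(0).tolist()); return q
E
python3 - <<'E'
from h import *
c,K,T=get("wrist"); np.savez("w12.npz",color=c["color"],depth=c["depth"],K=K,T=T)
q=channel(c,K,T,(.437,-.385)) 
m=cv2.cvtColor(c["color"],cv2.COLOR_RGB2HSV); b=((m[...,1]<60)&(m[...,2]>150)).astype(np.uint8); b[:,:220]=0;b[:,310:]=0;b[:150]=0;b[285:]=0
n,l,st,ct=cv2.connectedComponentsWithStats(b); print(st[1:][st[1:,4]>30].tolist())
E
```

```text
n 656 z med 0.0314 all grey heights pct [-0.001  0.     0.004  0.032  0.221]
rect [array([ 398.6, -412.5]), array([82.2, 40.5]), np.float64(83.8)] box [[374.0, -451.0], [414.0, -456.0], [423.0, -374.0], [383.0, -369.0]]
[[223, 183, 63, 102, 3107], [292, 237, 18, 22, 173], [282, 264, 15, 5, 43]]
```

```bash
python3 - <<'E'
from h import *
c,K,T=get("wrist")
q=channel(c,K,T,(.399,-.412),r=.06) 
rc=cv2.minAreaRect((q*1000).astype(np.float32)); t=np.array(rc[0])/1000; 
w=np.load("w8.npz"); print("in w8 at",cast(w["K"],w["T"],[(58,3),(165,15),(63,50),(167,66)],.032)[:,:2].round(3).tolist())
s,Ks,Ts=get("scene"); channel(s,Ks,Ts,(.399,-.412),r=.06)
go(*t,.0210,-1.68)
E
```

```text
n 685 z med 0.0315 all grey heights pct [-0.001  0.001  0.004  0.006  0.032]
rect [array([ 398.3, -414.3]), array([85.6, 40.5]), np.float64(83.7)] box [[374.0, -455.0], [414.0, -459.0], [423.0, -374.0], [383.0, -370.0]]
in w8 at [[0.376, -0.454], [0.383, -0.369], [0.41, -0.458], [0.421, -0.372]]
n 152 z med 0.0306 all grey heights pct [0.    0.004 0.013 0.032 0.463]
rect [array([ 396.8, -422. ]), array([84.9, 42.3]), np.float64(83.9)] box [[371.0, -462.0], [413.0, -466.0], [422.0, -382.0], [380.0, -378.0]]
pose [ 0.4556 -0.3653  0.2003] yaw -1.5537 f [-0.3 -1.  -0.2] grip 0.698
shift [-48.1 -58.1 179.3] rz 0.1263
```

play_rows:
  xyz:
    - [-24,-29,0]
    - [-48,-58,30]
    - [-48,-58,80]
    - [-48,-58,120]
    - [-48,-58,150]
    - [-48,-58,170]
    - [-48,-58,178]
    - [-48,-58,178]
    - [-48,-58,178]
    - [-48,-58,178]
  rot:
    - [0,0,0.06]
    - [0,0,0.126]
    - [0,0,0.126]
    - [0,0,0.126]
    - [0,0,0.126]
    - [0,0,0.126]
    - [0,0,0.126]
    - [0,0,0.126]
    - [0,0,0.126]
    - [0,0,0.126]
  grip: [0.7,0.7,0.7,0.7,0.7,0.7,0.7,0.7,0.4,0.3]

```text
time_s: 34.7
eef_pos: [0.3991, -0.4153, 0.0238]
eef_rot: [0.001, 0.745, 0.668, -0.0]
wrist_force: [-0.2, -0.1, 3.4]
opening: 0.458
grasp_force: 62.2
```

play_rows:
  xyz:
    - [0,0,0]
    - [0,0,0]
    - [0,0,0]
    - [0,0,0]
    - [0,0,0]
    - [0,0,0]
    - [0,0,-20]
    - [0,0,-60]
    - [0,0,-110]
    - [0,0,-110]
  rot:
    - [0,0,0]
    - [0,0,0]
    - [0,0,0]
    - [0,0,0]
    - [0,0,0]
    - [0,0,0]
    - [0,0,0]
    - [0,0,0]
    - [0,0,0]
    - [0,0,0]
  grip: [0.3,0.3,0.3,0.3,0.3,0.3,0.3,0.3,0.3,0.3]

```text
time_s: 35.95
eef_pos: [0.4003, -0.417, 0.138]
eef_rot: [0.005, 0.745, 0.668, -0.001]
wrist_force: [0.4, -0.3, -3.0]
opening: 0.456
grasp_force: 61.5
```

```bash
python3 - <<'E'
from h import *
go(.54,.063,.15,-1.553)
c,K,T=get("wrist"); e=readout.get_obs()["eef_pos"]; print(readout.get_obs()["q"].round(2))
channel(c,K,T,e[:2],zt=e[2]+.011,r=.07)
E
```

```text
pose [ 0.4003 -0.417   0.138 ] yaw -1.6796 f [ 0.4 -0.3 -3. ] grip 0.456
shift [492.3  86.8 -12. ] rz -0.1266
[-1.01  0.31  1.7   0.    1.13 -0.9 ]
n 4828 z med 0.1461 all grey heights pct [0.    0.118 0.119 0.14  0.147]
rect [array([ 400.7, -411.4]), array([78.3, 68.6]), np.float64(83.5)] box [[362.0, -446.0], [430.0, -454.0], [439.0, -376.0], [371.0, -369.0]]
```

```bash
python3 -c "
from h import *
go(.543,-.028,.0800,-1.554)"
```

```text
pose [ 0.3992 -0.4154  0.1351] yaw -1.6797 f [-0.1  0.1 -2.9] grip 0.455
shift [400.7 100.8  55.1] rz -0.1257
```

play_rows:
  xyz:
    - [50,12,0]
    - [100,25,0]
    - [150,38,0]
    - [200,50,0]
    - [250,63,0]
    - [300,76,0]
    - [350,88,0]
    - [390,98,0]
    - [400,101,0]
    - [400,101,0]
  rot:
    - [0,0,-0.03]
    - [0,0,-0.06]
    - [0,0,-0.09]
    - [0,0,-0.126]
    - [0,0,-0.126]
    - [0,0,-0.126]
    - [0,0,-0.126]
    - [0,0,-0.126]
    - [0,0,-0.126]
    - [0,0,-0.126]
  grip: [0.3,0.3,0.3,0.3,0.3,0.3,0.3,0.3,0.3,0.3]

```text
time_s: 37.25
eef_pos: [0.5414, -0.0271, 0.1311]
eef_rot: [-0.001, 0.701, 0.714, -0.001]
wrist_force: [0.2, -1.0, -2.4]
opening: 0.456
grasp_force: 61.3
```

play_rows:
  xyz:
    - [0,0,20]
    - [0,0,40]
    - [0,0,48]
    - [0,0,52]
    - [0,0,54]
    - [0,0,54]
    - [0,0,54]
    - [0,0,54]
    - [0,0,54]
    - [0,0,54]
  rot:
    - [0,0,0]
    - [0,0,0]
    - [0,0,0]
    - [0,0,0]
    - [0,0,0]
    - [0,0,0]
    - [0,0,0]
    - [0,0,0]
    - [0,0,0]
    - [0,0,0]
  grip: [0.3,0.3,0.3,0.3,0.3,0.3,0.3,0.3,0.3,0.3]

```text
time_s: 38.5
eef_pos: [0.5423, -0.0276, 0.0783]
eef_rot: [0.0, 0.701, 0.713, 0.0]
wrist_force: [-0.9, 0.9, -2.3]
opening: 0.46
grasp_force: 61.3
```

```bash
python3 - <<'E'
from h import *
go(.543,-.028,.0665,-1.554)
for n in ("wrist","scene"):
    c,K,T=get(n); e=readout.get_obs()["eef_pos"]; w=cloud(c,K,T); hsv=cv2.cvtColor(c["color"],cv2.COLOR_RGB2HSV)
    # top of bars: brown pixels at 0.035-0.055
    m=(c["depth"]>0)&(hsv[...,1]>60)&(w[...,2]>.034)&(w[...,2]<.054)&(w[...,0]>.44)&(w[...,0]<.6)
    for a,b in ((.08,.145),(-.01,.05),(-.1,-.045)):
        k=m&(w[...,1]>a)&(w[...,1]<b); v,u=np.nonzero(k)
        if len(u)>50:
            q=cast(K,T,np.c_[u,v],.044); print(n,len(u),"bar z",np.median(w[k][:,2]).round(4),"y",np.percentile(q[:,1],[1,99]).round(4),"x",np.percentile(q[:,0],[1,99]).round(4))
E
```

```text
pose [ 0.5423 -0.0276  0.0783] yaw -1.5537 f [-0.9  0.9 -2.3] grip 0.46
shift [-0.5  0.7 11.8] rz 0.0003
wrist 267 bar z 0.039 y [0.0887 0.0911] x [0.4805 0.5931]
wrist 13212 bar z 0.0444 y [0.0009 0.0398] x [0.4925 0.5964]
wrist 1684 bar z 0.0444 y [-0.0925 -0.0487] x [0.4791 0.5977]
scene 199 bar z 0.0444 y [0.0883 0.1293] x [0.4769 0.5814]
scene 86 bar z 0.0441 y [-0.0039  0.0318] x [0.4905 0.5223]
scene 350 bar z 0.0443 y [-0.0953 -0.0564] x [0.4786 0.5957]
```

play_rows:
  xyz:
    - [0,0,3]
    - [0,0,6]
    - [0,0,8]
    - [0,0,9]
    - [0,0,10]
    - [0,0,11]
    - [0,0,12]
    - [0,0,12]
    - [0,0,12]
    - [0,0,12]
  rot:
    - [0,0,0]
    - [0,0,0]
    - [0,0,0]
    - [0,0,0]
    - [0,0,0]
    - [0,0,0]
    - [0,0,0]
    - [0,0,0]
    - [0,0,0]
    - [0,0,0]
  grip: [0.3,0.3,0.3,0.3,0.3,0.3,0.3,0.3,0.3,0.3]

```text
time_s: 39.85
eef_pos: [0.5424, -0.0276, 0.0683]
eef_rot: [-0.0, 0.701, 0.713, -0.0]
wrist_force: [-8.4, 1.4, 15.2]
opening: 0.459
grasp_force: 63.6
```

play_rows:
  xyz:
    - [0,0,-1]
    - [0,0,-1]
    - [0,0,-1]
    - [0,0,-1]
    - [0,0,-1]
    - [0,0,-10]
    - [0,0,-40]
    - [0,0,-90]
    - [0,0,-140]
    - [0,0,-140]
  rot:
    - [0,0,0]
    - [0,0,0]
    - [0,0,0]
    - [0,0,0]
    - [0,0,0]
    - [0,0,0]
    - [0,0,0]
    - [0,0,0]
    - [0,0,0]
    - [0,0,0]
  grip: [0.45,0.55,0.57,0.57,0.57,0.57,0.57,0.57,0.57,0.57]

```text
time_s: 41.1
eef_pos: [0.5454, -0.0283, 0.212]
eef_rot: [0.004, 0.701, 0.713, 0.002]
wrist_force: [0.1, 0.3, -0.9]
opening: 0.572
grasp_force: 0.0
```

```bash
cat > chk.py <<'E'
from h import *
go(.543,-.028,.2,-1.554)
for n in ("wrist","scene"):
    c,K,T=get(n); q=channel(c,K,T,(.543,-.026),zt=.076,r=.055)
    w=cloud(c,K,T); hsv=cv2.cvtColor(c["color"],cv2.COLOR_RGB2HSV); k=(np.hypot(w[...,0]-.543,w[...,1]+.026)<.05)&(abs(w[...,2]-.048)<.003)&(hsv[...,1]<60)
    p=w[k]
    if len(p)>60: print("web plane",np.linalg.lstsq(np.c_[p[:,:2]-[.543,-.026],np.ones(len(p))],p[:,2],rcond=None)[0].round(4),len(p))
for n in ("side","scene"):
    s,K,T=get(n); rods(np.load(n+"0.npz")["color"],s["color"],K,T)
E
python3 chk.py
```

```text
pose [ 0.5454 -0.0283  0.212 ] yaw -1.5536 f [ 0.1  0.3 -0.9] grip 0.572
shift [ 0.4 -2.4 12. ] rz 0.0004
n 1009 z med 0.0763 all grey heights pct [0.007 0.009 0.048 0.075 0.226]
rect [array([542.9, -27.3]), array([40.1, 85.3]), np.float64(1.1)] box [[522.0, 15.0], [524.0, -70.0], [564.0, -69.0], [562.0, 16.0]]
web plane [-0.0044 -0.0014  0.0486] 3094
n 87 z med 0.0747 all grey heights pct [0.006 0.043 0.055 0.076 0.383]
rect [array([540.4, -37.1]), array([44.5, 83.1]), np.float64(1.0)] box [[517.0, 4.0], [519.0, -79.0], [563.0, -78.0], [562.0, 5.0]]
web plane [-0.0105  0.0064  0.0481] 127
pin 1 [np.float64(18.0), np.float64(29.5)]
pin 2 [np.float64(30.0), np.float64(37.5)]
pin 3 [np.float64(14.5), np.float64(27.0)]
pin 1 [np.float64(24.0), np.float64(37.0)]
pin 2 [np.float64(39.5), np.float64(39.5)]
pin 3 [np.float64(24.0), np.float64(35.5)]
```

Channel placed well, but pin 2 reads shorter than before, so I'll check bar 2.

```bash
cat > bars.py <<'E'
from h import *
import sys
for n in ("wrist","scene","side"):
    c,K,T=get(n); w=cloud(c,K,T); hsv=cv2.cvtColor(c["color"],cv2.COLOR_RGB2HSV)
    m=(c["depth"]>0)&(hsv[...,1]>60)&(w[...,2]>.034)&(w[...,2]<.054)&(w[...,0]>.40)&(w[...,0]<.6)
    for i,(a,b) in enumerate(((.08,.145),(-.02,.055),(-.11,-.04))):
        k=m&(w[...,1]>a)&(w[...,1]<b); v,u=np.nonzero(k)
        if len(u)>50:
            q=cast(K,T,np.c_[u,v],.044); print(n,"bar",i+1,len(u),"z",np.median(w[k][:,2]).round(4),"y",np.percentile(q[:,1],[1,99]).round(4),"x",np.percentile(q[:,0],[0.5,99]).round(4))
E
python3 bars.py; python3 - <<'E'
from h import *
for n,f in (("scene","c10.npz"),("side","s10.npz")):
    s,K,T=get(n); old=np.load(f)["color"]; o=np.load(n+"0.npz")["color"]
    a=.017;Rj=np.array([[np.cos(a),-np.sin(a)],[np.sin(a),np.cos(a)]]); ss=np.arange(.08,.135,.003)
    for dy in (-.004,0,.004,.008):
        p=np.c_[(Rj@np.c_[ss,np.full_like(ss,dy)].T).T+[.599,.02],np.full_like(ss,.04)]; q=proj(K,T,p).astype(np.float32)
        for im in (o,old,s["color"]): print(n,dy,cv2.remap(cv2.cvtColor(im,cv2.COLOR_RGB2GRAY),q[:,:1],q[:,1:],1).ravel().tolist())
E
```

```text
wrist bar 1 6742 z 0.0444 y [0.091  0.1239] x [0.4776 0.5928]
wrist bar 2 4236 z 0.0445 y [0.0007 0.0393] x [0.492  0.5945]
wrist bar 3 3612 z 0.0445 y [-0.0913 -0.0511] x [0.4788 0.5957]
scene bar 1 290 z 0.0442 y [0.0889 0.1291] x [0.4768 0.5903]
scene bar 2 122 z 0.0438 y [-0.0046  0.0337] x [0.4905 0.5943]
scene bar 3 329 z 0.0442 y [-0.0959 -0.0567] x [0.4781 0.5958]
side bar 1 454 z 0.0423 y [0.0966 0.139 ] x [0.4765 0.5904]
side bar 2 290 z 0.0421 y [0.0042 0.0476] x [0.494  0.5918]
side bar 3 231 z 0.0422 y [-0.0884 -0.0441] x [0.4776 0.5938]
scene -0.004 [230, 230, 230, 230, 228, 216, 187, 161, 148, 150, 136, 117, 100, 97, 96, 95, 95, 95, 94]
scene -0.004 [148, 148, 149, 148, 147, 141, 131, 122, 122, 138, 146, 149, 149, 144, 130, 116, 102, 95, 94]
scene -0.004 [148, 149, 149, 149, 147, 138, 123, 111, 105, 108, 107, 105, 102, 100, 97, 94, 92, 93, 94]
scene 0 [230, 230, 231, 230, 228, 224, 219, 211, 213, 211, 202, 172, 138, 106, 97, 96, 95, 95, 94]
scene 0 [148, 149, 149, 148, 147, 146, 145, 147, 158, 178, 200, 212, 215, 202, 194, 171, 134, 106, 96]
scene 0 [148, 149, 148, 149
[... 1197 characters left out ...]
, 123, 95, 86, 84]
side 0 [153, 153, 153, 155, 160, 162, 160, 156, 156, 157, 155, 155, 152, 147, 128, 99, 87, 84, 86]
side 0.004 [237, 238, 237, 232, 193, 146, 128, 126, 125, 123, 109, 91, 81, 79, 77, 77, 77, 77, 77]
side 0.004 [239, 239, 240, 233, 191, 140, 120, 119, 125, 131, 127, 123, 126, 125, 110, 93, 82, 80, 80]
side 0.004 [153, 153, 153, 152, 140, 126, 116, 112, 113, 117, 112, 107, 108, 112, 99, 84, 80, 80, 81]
side 0.008 [237, 238, 237, 235, 174, 96, 80, 83, 83, 83, 81, 77, 76, 76, 74, 74, 74, 74, 74]
side 0.008 [239, 240, 240, 237, 176, 98, 80, 82, 87, 88, 88, 88, 88, 88, 82, 77, 75, 76, 76]
side 0.008 [153, 154, 152, 151, 115, 78, 70, 67, 68, 69, 70, 69, 73, 81, 79, 76, 76, 75, 75]
```

Rod 2 is only in shadow: its end point is unchanged, and bar 2's rear is still at x = 0.492. Before handing in I'll check the size of the far channel-like object and that the arm is clear.

```bash
python3 - <<'E'
from h import *
c=np.load("scene0.npz"); w=cloud(c,c["camera_matrix"],c["extrinsics"]); hsv=cv2.cvtColor(c["color"],cv2.COLOR_RGB2HSV)
m=((hsv[...,1]<70)&(hsv[...,2]>130)); m[:315]=0; m[365:]=0; m[:,:565]=0
p=w[m]; p=p[(p[:,2]>.003)&(p[:,2]<.08)]; r=cv2.minAreaRect((p[:,:2]*1000).astype(np.float32)); print([np.round(k) for k in r],p[:,2].max(), "reach",np.hypot(*r[0]))
# any other grey thing standing ~32 mm high within reach
m=((abs(w[...,2]-.031)<.004)&(hsv[...,1]<60)&(hsv[...,2]>110)&(np.hypot(w[...,0],w[...,1])<.95)&(w[...,0]>.2)).astype(np.uint8)
n,l,st,ct=cv2.connectedComponentsWithStats(cv2.dilate(m,np.ones((5,5))))
for s,k in zip(st[1:],range(1,n)):
    if s[4]>60: print(s.tolist(),np.median(w[(l==k)&(m>0)],0).round(3))
go(.5,0,.2,-1.55)
E
```

```text
[array([ 980., -731.]), array([ 92., 131.]), np.float64(32.0)] 0.04056789825803986 reach 1222.399778109424
[213, 101, 31, 13, 262] [0.578 0.726 0.029]
[246, 104, 14, 10, 94] [0.667 0.672 0.03 ]
[369, 170, 23, 12, 164] [0.845 0.033 0.031]
[273, 181, 96, 58, 1678] [0.555 0.009 0.032]
[430, 194, 18, 23, 225] [ 0.926 -0.172  0.031]
[348, 301, 21, 32, 271] [ 0.466 -0.395  0.031]
[335, 306, 21, 32, 264] [ 0.43  -0.388  0.031]
pose [ 0.5418 -0.0275  0.2052] yaw -1.5538 f [0.1 0.2 0.2] grip 0.568
shift [ 28.2 -41.3   5.2] rz -0.0038
```

The far piece is bigger (about 130 mm) and out of reach at 1.22 m, so it is just scenery. There is only one channel, and it is placed.

```bash
python3 bars.py | head -3; python3 -c "
from bench import ctrl
print(ctrl.hand_in())"
```

```text
wrist bar 1 6728 z 0.0444 y [0.091  0.1238] x [0.4776 0.5928]
wrist bar 2 4235 z 0.0445 y [0.0005 0.0395] x [0.4919 0.5944]
wrist bar 3 3612 z 0.0445 y [-0.0912 -0.0512] x [0.4789 0.5957]
the job is handed in; nothing more can be done
None
```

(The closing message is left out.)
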